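# Nest the dispensing cups on the counter scale and tare it

## Robot

A 6-joint arm with a two-finger parallel gripper is mounted at the origin on the work surface. World frame = base frame: x ahead of the robot, y to its left, z up, the work surface at z = 0. Lengths are in m, angles in rad, forces in N, time in s.
With the tool pointing down it reaches from about 0.35 to 0.975 m from the base axis. Payload 4.9 kg.
Tool frame: the origin (TCP) lies at the very end of the fingers, on their centre line; the grasp point (between the pads) lies 19 mm behind it (ctrl.pinch_z is the distance from the TCP to the grasp point, in m); z points along the fingers, y is the direction in which the jaws open and shut (so a half turn about z gives the same grasp; the last joint's range is limited). The gripper opens to 85 mm and grips with 20 to 120 N. Pads are 22 mm wide; open, the fingers measure 114 mm over their backs; the gripper's body (76 mm by 85 mm) begins 54 mm behind the grasp point. The pads swing forward as they close: fully open they stand 13 mm farther back than shut.
Start: joints at [1.153, 0.053, 1.613, -0, 1.476, -0.119], TCP at [0.184, 0.597, 0.231] pointing down, gripper open.
Joint ranges: [-3.01, 3.01], [-1.01, 2.22], [0.06, 2.58], [-1.02, 4.17], [0.09, 2.62], [-3.14, 3.14]. Speed limits (rad/s): [2.57, 2.57, 3.14, 3.14, 3.14, 3.14].

## Interface

Orientations are given as a rotation vector (axis times angle).
In Python, from station import ctrl gives the robot as it stands.
- The arm moves only by the tool carry_out, never from a script. Its argument "series" is a list of rows, each a list of 7 numbers: the shift along the world's x, y, z each as a share of 0.025 m, from -1 to 1, then the turn, a rotation vector about the world's x, y, z each as a share of 0.1 rad, from -1 to 1, then the opening, from 0 (shut) to 1 (fully open). A call has 1 to 12 rows; each row shifts and turns the commanded pose from where the row before left it; what a row does not reach is not made up. A row lasts 1/10 s, in which the tool goes at most 50 mm and 8.59 degrees, less where a joint would pass 70% of its speed; a pose out of reach is approached as far as the arm can. A call with a number of a shift or a turn outside -1 to 1 is refused whole. A call with a gripper value outside its range is refused whole. The fingers move at their own pace and stop on an object; "grip_force" is the grip in N (left out, the last holds). Time passes only in rows, so rows that do not move let the fingers close. It gives the time, the measured TCP pose, the force and the opening at its end, in the units of the state.
- ctrl.get_obs(): the state, without advancing time (a new reading comes with each control period).
- ctrl.get_image(name): name is "scene" or "top"; returns a dict with "frame" (400x640x3 uint8, blue, green, red), "fx", "fy", "cx", "cy" (pixels), "R" (3x3) and "t" (3): a world point X has camera coordinates R X + t. Camera axes: x right, y down, z forward; pixel columns grow to the right and rows downward; lengths in m; the calibration is good to about 2 mm. A picture is of the moment at which its call begins. There is no depth.
- ctrl.finish_job(): hands the job in, once; it reports no verdict.
Trained networks look in a picture, given as the dict that the camera call returned (one of the last four; its "shot" number tells which), for a name from the list of things; names that differ only in an ending like _2 or _b are one class to them, and where a whole thing is asked for, a point or a joint stands for the part that bears it (a point fixed in the world has none). Each returns a list of dicts, best first, with "p" (0 to 1); they miss things now and then, are a little off and sometimes report something else, mostly with a low value. They report only what shows in the picture. A call takes as long as a camera call. They do not tell look-alikes from the thing itself.
- ctrl.trace(picture, name): "mask" (400x640 bool, what is visible of it) and "rect" ([left, top, width, height] as shares, 0 to 1, of the picture: columns of its width, rows of its height, round what is visible of it).
- ctrl.mark_of(picture, name): "position" ([column, row] as shares, 0 to 1, of the picture: columns of its width, rows of its height: a listed point, or the origin of a listed thing).
The state is a dict: "t": time; "q": joint angles; "dq": joint speeds; "effort": joint torques, N m; "tool_pos": TCP position; "tool_rot": TCP orientation; "contact_force": force on the tool from outside, world axes, zero at the start; "wrist_torque": the same for the moment, N m; "opening": finger opening in m.
Only numpy, scipy, OpenCV 4.12 (cv2) and the standard library are available. Lean on these libraries where they do the work, as an engineer would, in place of code of your own. Each camera call takes 0.05 s, during which the arm holds its last target.

## Task

Stack the two loose white dispensing cups into the cup that already stands on the scale's pan, one inside the other, upright and fully home, without dropping them from a height. Once all three are nested on the pan and let go, press the scale's round push button fully down and release it. Leave everything else where it stands.

Things in the scene. Friction and masses are not known exactly. Their poses are not given: they have to be found in the camera images.
- cup_a: White open dispensing cup, 84 mm high: tapered body (diameter 34 mm at the foot, 51 mm at the top) under a cylindrical collar (54 to 84 mm height, outer diameter 62 mm, inner 55 mm). Origin: centre of the underside, z up the axis. Starts on the scale's pan: the bottom of the stack. The three cups are identical, 50 to 100 g.
- cup_b: White open dispensing cup, 84 mm high: tapered body (diameter 34 mm at the foot, 51 mm at the top) under a cylindrical collar (54 to 84 mm height, outer diameter 62 mm, inner 55 mm). Nested fully home, its collar rests on the rim of the cup below, origin 30 mm above the lower cup's. Origin: centre of the underside, z up the axis. Starts upright on the desk, left or right of the scale.
- cup_c: White open dispensing cup, 84 mm high: tapered body (diameter 34 mm at the foot, 51 mm at the top) under a cylindrical collar (54 to 84 mm height, outer diameter 62 mm, inner 55 mm). Nested fully home, its collar rests on the rim of the cup below, origin 30 mm above the lower cup's. Origin: centre of the underside, z up the axis. Starts upright on the desk, left or right of the scale.
- scale: Fixed grey counter scale, 190 mm (x) by 300 mm (y), its deck 48 mm high. Origin: centre of its underside on the desk; x points away from the robot at yaw 0, y to the left. The pan is on its left (+y) half, the console with a dark display and the push button on its right (-y) half.
- pan (a point): Centre of the upper face of the scale's flat steel pan (170 mm along the scale's x, 165 mm along its y), 62 mm above the desk; axes as the scale's.
- tare (a joint): Travel of the scale's push button: 0 released, 0.008 m fully down (about 6 N); it springs back up. It moves straight down.
- tare_top (a point): Centre of the top of the grey round push button (34 mm diameter, in a black 50 mm round housing, standing near the robot-side edge of the console); about 70 mm above the desk when released; it moves down with the button.
- bottle: Bystander: closed amber bottle, 54 mm diameter, 115 mm high. Origin: centre of the underside. It stands on the desk beside the cups.
- jar: Bystander: closed white jar with a black cap, 60 mm diameter, 75 mm high. Origin: centre of the underside. It stands on the desk beside the cups.
- tape: Bystander: roll of brown tape lying flat, 110 mm diameter, 48 mm high, to the far left of the scale. Origin: centre of the underside.
- carton: Bystander: medicine carton lying flat, 70 by 130 by 50 mm high, between the robot and the scale. Origin: centre of the underside.
- tin: Bystander: flat yellow pencil tin, 80 by 190 by 35 mm, to the far right of the scale. Origin: centre of the underside.
Mind the look-alikes: they are no part of the job. Leave any green or red look-alike of the cup_b alone. Leave any red look-alike of the cup_c alone.

How it is judged:
On the way, in this order (a step that is already met when the one before it is completed fails the run):
1. all three cups are nested on the pan and let go (((horizontal distance between cup_b and cup_a below 0.006 m and z of cup_b in the frame of cup_a between 0.026 and 0.034 m and angle between each of cup_b, cup_c's own z axis and vertical below 0.08 rad and horizontal distance between cup_c and cup_b below 0.006 m and z of cup_c in the frame of cup_b between 0.026 and 0.034 m) or (horizontal distance between cup_c and cup_a below 0.006 m and z of cup_c in the frame of cup_a between 0.026 and 0.034 m and angle between each of cup_c, cup_b's own z axis and vertical below 0.08 rad and horizontal distance between cup_b and cup_c below 0.006 m and z of cup_b in the frame of cup_c between 0.026 and 0.034 m)) and horizontal distance between cup_a and pan below 0.055 m and z of cup_a in the frame of pan between -0.004 and 0.006 m and angle between cup_a's own z axis and vertical below 0.08 rad and contact force between the fingers and cup_a below 0.3 N and contact force between the fingers and cup_b below 0.3 N and contact force between the fingers and cup_c below 0.3 N), for 0.3 s.
2. the push button is fully down (value of joint tare above 0.0068 m), for 0.05 s.
At the end, for the whole second after the job is handed in: cup_a upright on the pan, within 55 mm of its centre; the other two nested in it and in each other, in either order, each origin 26 to 34 mm above the one below, axes within 6 mm, all upright within 0.08 rad, at rest and let go; button released (under 1.5 mm down) (all of step 1 and linear speed of each of cup_a, cup_b, cup_c below 0.03 m/s and value of joint tare below 0.0015 m); the robot touches nothing.
It fails at once if a bystander (bottle, jar, tape, carton or tin) was pushed more than 30 mm (distance of any of bottle, jar, tape, carton, tin from where it was at the start of the episode above 0.03 m).
It fails at once if a cup was dropped: it fell freely for more than about 40 mm ((linear speed of cup_a above 0.9 m/s and contact force between cup_a and anything else below 0.02 N) or (linear speed of cup_b above 0.9 m/s and contact force between cup_b and anything else below 0.02 N) or (linear speed of cup_c above 0.9 m/s and contact force between cup_c and anything else below 0.02 N)).
It also fails if it takes over 72 s, if anything falls off the work surface, if the arm or the gripper's body presses on something with over 40 N, if the wrist force passes 120 N, or if a joint passes its speed limit or range.

## Working session

There is one attempt and no reset: what is moved stays moved. The work goes in short steps, Python scripts to look and compute and a tool call to move; the robot and the scene stay as the last step left them, time stands still between calls to the robot, and variables do not carry over. Pictures are saved under pics/ and viewed, and the job is handed in when it is done.

Besides the shell and the picture viewer there is one more tool, called after "Request:" as name([rows], argument=value, ...), one row to a line, values as JSON. carry_out: Moves the arm, as the interface text tells. Shift numbers are shares of 0.025 m and turn numbers shares of 0.1 rad, none past 1 either way. Its arguments: {"type":"object","properties":{"series":{"type":"array"},"grip_force":{"type":"number"}},"required":["series"]}

```bash
mkdir -p pics
cat > h.py <<'E'
import numpy as np, cv2
from station import ctrl
def ray(im,u,v):
    R=np.array(im["R"]);t=np.array(im["t"]);c=-R.T@t
    d=R.T@np.array([(u-im["cx"])/im["fx"],(v-im["cy"])/im["fy"],1]);return c,d
def atz(im,u,v,z):
    c,d=ray(im,u,v);return c+d*(z-c[2])/d[2]
def proj(im,X):
    p=np.array(im["R"])@np.array(X)+np.array(im["t"]);return im["fx"]*p[0]/p[2]+im["cx"],im["fy"]*p[1]/p[2]+im["cy"]
E
python3 - <<'E'
from h import *
o=ctrl.get_obs();print(o["t"],o["tool_pos"],o["tool_rot"],o["opening"],ctrl.pinch_z)
for n in("scene","top"):
    im=ctrl.get_image(n);cv2.imwrite(f"pics/{n}0.png",im["frame"])
    print(n,im["fx"],ray(im,320,200))
    for k in("cup_a","pan","tare_top","bottle","jar","tape","carton","tin","scale"):
        zz={"pan":.062,"tare_top":.07}.get(k,0)
        for r in ctrl.mark_of(im,k):
            u,v=r["position"][0]*640,r["position"][1]*400
            print(k,round(r["p"],2),round(u),round(v),atz(im,u,v,zz).round(3), atz(im,u,v,.062).round(3) if k=="cup_a" else "")
E
```

```text
0.0 [0.18371253 0.59673584 0.23006473] [-0.46755125 -3.10604102  0.00310604] 0.08564078446327926 0.0187
scene 371.5618358054346 (array([1.0715079 , 0.48497992, 0.80363953]), array([-0.47561651, -0.47551495, -0.74018105]))
cup_a 0.96 420 335 [0.69  0.404 0.   ] [0.72  0.411 0.062]
cup_a 0.84 438 290 [0.569 0.373 0.   ] [0.607 0.382 0.062]
cup_a 0.84 470 269 [0.465 0.398 0.   ] [0.511 0.405 0.062]
cup_a 0.8 313 156 [ 0.433 -0.184  0.   ] [ 0.483 -0.132  0.062]
cup_a 0.73 293 143 [ 0.43  -0.284 -0.   ] [ 0.479 -0.225  0.062]
cup_a 0.71 330 224 [0.6   0.051 0.   ] [0.636 0.084 0.062]
pan 0.87 329 221 [0.63  0.075 0.062] 
tare_top 0.51 214 182 [ 0.757 -0.248  0.07 ] 
tare_top 0.43 295 181 [ 0.598 -0.087  0.07 ] 
tare_top 0.25 374 193 [0.479 0.101 0.07 ] 
bottle 0.82 253 150 [ 0.549 -0.353  0.   ] 
jar 0.95 434 233 [ 0.43   0.273 -0.   ] 
tape 0.59 360 302 [0.721 0.26  0.   ] 
carton 0.56 376 188 [0.404 0.055 0.   ] 
tin 0.65 214 183 [ 0.73  -0.318  0.   ] 
scale 0.85 313 221 [0.626 0.01  0.   ] 
top 408.1242501309149 (array([0.37215564, 0.00505235, 1.04692099]), array([ 0.19685187, -0.01962416, -0.98029563]))
cup_a 0.97 430 254 [ 0.435 -0.293  0.   ] [ 0.431 -0.275  0.062]
cup_a 0.86 387 256 [ 0.432 -0.183  0.   ] [ 0.429 -0.172  0.062]
cup_a 0.83 162 253 [0.455 0.39  0.   ] [0.45  0.367 0.062]
cup_a 0.78 285 176 [0.649 0.075 0.   ] [0.633 0.071 0.062]
cup_a 0.77 169 209 [0.568 0.377 0.   ] [0.557 0.355 0.062]
cup_a 0.61 162 163 [0.693 0.402 0.   ] [0.674 0.379 0.062]
pan 0.64 282 179 [0.626 0.079 0.062] 
tare_top 0.51 349 185 [ 0.603 -0.087  0.07 ] 
bottle 0.79 456 208 [ 0.553 -0.371  0.   ] 
jar 0.61 208 262 [0.429 0.273 0.   ] 
tape 0.73 213 151 [0.724 0.268 0.   ] 
tape 0.35 282 178 [0.645 0.083 0.   ] 
carton 0.62 296 270 [0.403 0.049 0.   ] 
tin 0.62 430 146 [ 0.723 -0.316  0.   ] 
scale 0.89 309 179 [0.639 0.012 0.   ]
```

View pics/scene0.png

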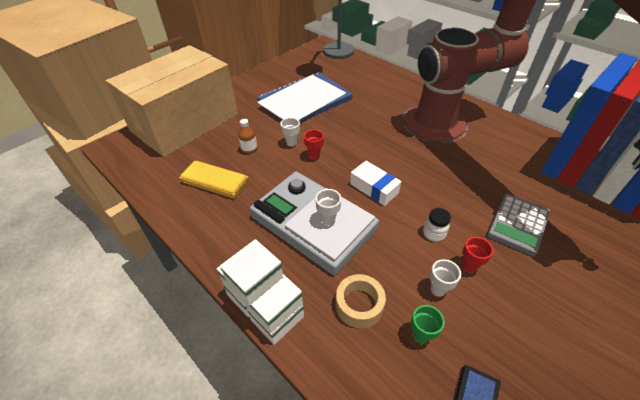

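View pics/top0.png

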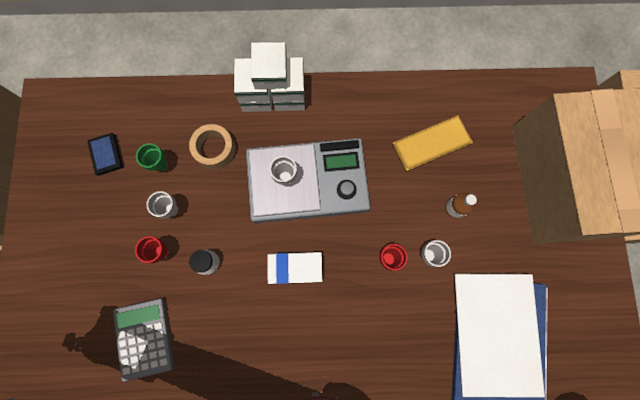

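The scene view shows the white cups at about (445,278) on the left, (290,132) on the right and (328,207) on the pan. The red and green ones are look-alikes. I'll fit the known cup shape to the masks to get accurate positions.

```bash
cat >> h.py <<'E'
from scipy.optimize import minimize
def sil(im,x,y,z0):
    m=np.zeros((400*4,640*4),np.uint8);a=np.linspace(0,2*np.pi,40)
    P=lambda r,z:[proj(im,(x+r*np.cos(t),y+r*np.sin(t),z0+z)) for t in a]
    for S in (P(.017,0)+P(.0255,.054),P(.031,.054)+P(.031,.084)):
        cv2.fillConvexPoly(m,cv2.convexHull(((np.array(S)+.5)*4).astype(np.int32)),1)
    return cv2.resize(m.astype(np.float32),(640,400),interpolation=cv2.INTER_AREA)
def fit(ims,x,y,z0,name="cup_a"):
    """fit in each image and jointly"""
    tg=[]
    for im in ims:
        best=None;s0=sil(im,x,y,z0)
        for r in ctrl.trace(im,name):
            M=r["mask"].astype(np.float32);i=np.minimum(M,s0).sum()/np.maximum(M,s0).sum()
            if best is None or i>best[0]: best=(i,M)
        tg.append(best if best and best[0]>.3 else None)
    def cost(p,ks): 
        return sum(np.abs(sil(ims[k],p[0],p[1],z0)-tg[k][1]).sum()/tg[k][1].sum() for k in ks)
    out={}
    al=[k for k in range(len(ims)) if tg[k]]
    for ks in [[k] for k in al]+[al]:
        r=minimize(cost,[x,y],args=(ks,),method="Nelder-Mead",options=dict(initial_simplex=[[x,y],[x+.01,y],[x,y+.01]],xatol=1e-4,fatol=1e-5))
        out[str(ks)]=(r.x.round(4),round(r.fun,3))
    return out
E
python3 - <<'E'
from h import *
ims=[ctrl.get_image("scene"),ctrl.get_image("top")]
for n,x,y,z in(("left",.568,.375,0),("right",.432,-.288,0),("pan",.636,.075,.062),("redR",.432,-.183,0),("redL",.46,.394,0),("green",.69,.403,0)): print(n,fit(ims,x,y,z))
# button
for im in ims:
    for n in("tare_top",):
        for r in ctrl.mark_of(im,n):
            u,v=r["position"][0]*640,r["position"][1]*400;print(r["p"],u,v,atz(im,u,v,.07))
f=ims[0]["frame"];cv2.imwrite("pics/z1.png",np.hstack([cv2.resize(f[160:240,250:350],None,fx=4,fy=4),cv2.resize(ims[1]["frame"][140:220,290:390],None,fx=4,fy=4)]))
E
```

```text
left {'[0]': (array([0.5673, 0.3724]), np.float64(0.052)), '[1]': (array([0.5658, 0.372 ]), np.float64(0.036)), '[0, 1]': (array([0.5663, 0.3722]), np.float64(0.095))}
right {'[0]': (array([ 0.43  , -0.2884]), np.float64(0.184)), '[1]': (array([ 0.4306, -0.2864]), np.float64(0.1)), '[0, 1]': (array([ 0.4303, -0.287 ]), np.float64(0.288))}
pan {'[0]': (array([0.629 , 0.0698]), np.float64(0.085)), '[1]': (array([0.6285, 0.0692]), np.float64(0.045)), '[0, 1]': (array([0.6282, 0.0689]), np.float64(0.134))}
redR {'[0]': (array([ 0.4274, -0.1828]), np.float64(0.044)), '[1]': (array([ 0.4255, -0.1848]), np.float64(0.065)), '[0, 1]': (array([ 0.4258, -0.1843]), np.float64(0.12))}
redL {'[0]': (array([0.4583, 0.3929]), np.float64(0.048))}
green {'[0]': (array([0.689 , 0.4056]), np.float64(0.043)), '[1]': (array([0.6878, 0.404 ]), np.float64(0.045)), '[0, 1]': (array([0.6885, 0.4052]), np.float64(0.112))}
0.47 295.168 184.08 [ 0.60500174 -0.07803192  0.07      ]
0.55 347.2 185.60000000000002 [ 0.6028157  -0.08240739  0.07      ]
```

View pics/z1.png

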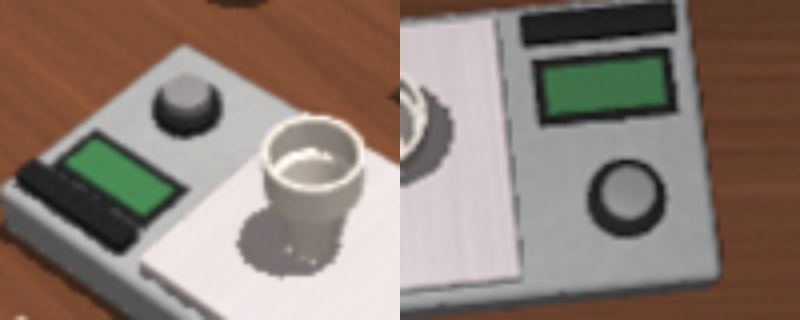

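Request:
carry_out([
  [0.95, -0.56, -0.15, 0, 0, 0, 1],
  [0.95, -0.56, -0.15, 0, 0, 0, 1],
  [0.95, -0.56, -0.15, 0, 0, 0, 1],
  [0.95, -0.56, -0.15, 0, 0, 0, 1],
  [0.95, -0.56, -0.15, 0, 0, 0, 1],
  [0.95, -0.56, -0.15, 0, 0, 0, 1],
  [0.95, -0.56, -0.15, 0, 0, 0, 1],
  [0.95, -0.56, -0.15, 0, 0, 0, 1],
  [0.95, -0.56, -0.15, 0, 0, 0, 1],
  [0.95, -0.56, -0.15, 0, 0, 0, 1],
  [0.95, -0.56, -0.15, 0, 0, 0, 1],
  [0.95, -0.56, -0.15, 0, 0, 0, 1],
], grip_force=25)

```text
t: 3.0
tool_pos: [0.4699, 0.4286, 0.1862]
tool_rot: [0.468, 3.106, 0.0]
contact_force: [-0.1, -0.1, -0.3]
opening: 0.0854
```

Request:
carry_out([
  [0.965, -0.565, -0.16, 0, 0, 0, 1],
  [0.965, -0.565, -0.16, 0, 0, 0, 1],
  [0.965, -0.565, -0.16, 0, 0, 0, 1],
  [0.965, -0.565, -0.16, 0, 0, 0, 1],
  [0, 0, 0, 0, 0, 0, 1],
  [0, 0, 0, 0, 0, 0, 1],
])

```text
t: 3.6
tool_pos: [0.5656, 0.3725, 0.17]
tool_rot: [-0.469, -3.106, 0.0]
contact_force: [-0.7, -0.7, -0.1]
opening: 0.0852
```

Run:
```python
from h import *
ims=[ctrl.get_image("scene"),ctrl.get_image("top")]
o=ctrl.get_obs();print(o["t"],o["tool_pos"])
cv2.imwrite("pics/z2.png",np.hstack([cv2.resize(ims[0]["frame"][200:340,370:510],None,fx=2.8,fy=2.8),cv2.resize(ims[1]["frame"][130:270,90:230],None,fx=2.8,fy=2.8)]))
for im,u,v in((ims[0],296,182.5),(ims[1],347.5,187.5)):print(atz(im,u,v,.07))
```

```text
3.7 [0.56489915 0.37326452 0.17041989]
[ 0.59914872 -0.08088529  0.07      ]
[ 0.59800222 -0.08294844  0.07      ]
```

View pics/z2.png

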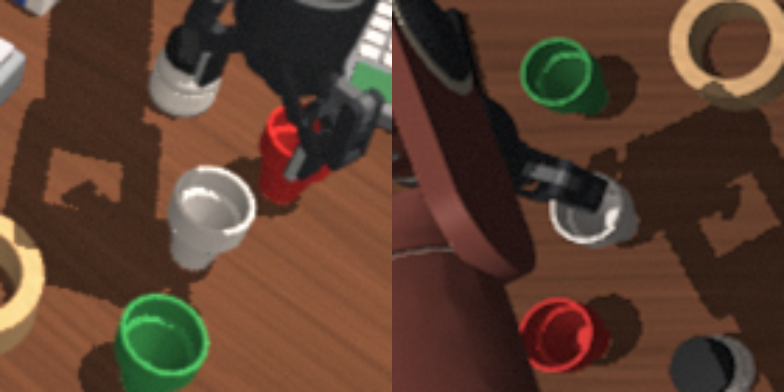

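The gripper is centred over the cup and clear of the neighbours, so I'll descend, with the tips stopping just above the bottom edge of the collar.

Request:
carry_out([
  [0.04, -0.02, -0.9, 0, 0, 0, 1],
  [0, 0, -0.9, 0, 0, 0, 1],
  [0, 0, -0.9, 0, 0, 0, 1],
  [0, 0, -0.9, 0, 0, 0, 1],
  [0, 0, -0.6, 0, 0, 0, 1],
  [0, 0, -0.5, 0, 0, 0, 1],
  [0, 0, 0, 0, 0, 0, 0.6],
  [0, 0, 0, 0, 0, 0, 0.4],
  [0, 0, 0, 0, 0, 0, 0.4],
  [0, 0, 0, 0, 0, 0, 0.4],
  [0, 0, 0, 0, 0, 0, 0.4],
  [0, 0, 0, 0, 0, 0, 0.4],
])

```text
t: 4.9
tool_pos: [0.5667, 0.3724, 0.0532]
tool_rot: [0.468, 3.106, 0.001]
contact_force: [0.6, 0.1, -0.1]
opening: 0.0618
```

Request:
carry_out([
  [0, 0, 0, 0, 0, 0, 0.4],
  [0, 0, 0.1, 0, 0, 0, 0.4],
  [0, 0, 0.5, 0, 0, 0, 0.4],
  [0, 0, 0.7, 0, 0, 0, 0.4],
  [0, 0, 0, 0, 0, 0, 0.4],
])

```text
t: 5.4
tool_pos: [0.5689, 0.3736, 0.0902]
tool_rot: [0.467, 3.101, 0.007]
contact_force: [1.2, 0.1, 0.1]
opening: 0.0618
```

Run:
```python
from h import *
ims=[ctrl.get_image("scene"),ctrl.get_image("top")]
o=ctrl.get_obs();print(o["t"],o["tool_pos"],o["opening"],o["contact_force"])
cv2.imwrite("pics/z3.png",np.hstack([cv2.resize(ims[0]["frame"][200:340,370:510],None,fx=2.8,fy=2.8),cv2.resize(ims[1]["frame"][130:270,90:230],None,fx=2.8,fy=2.8)]))
```

```text
5.5 [0.56743044 0.37277285 0.0872357 ] 0.06181536218852952 [ 0.04020867  0.09246243 -1.1651719 ]
```

View pics/z3.png

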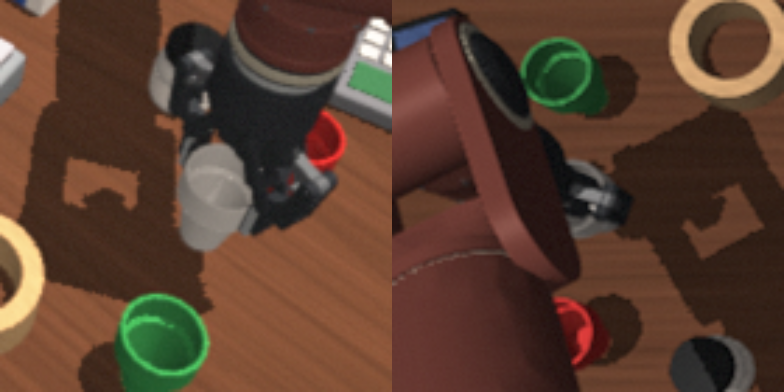

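Request:
carry_out([
  [0, 0, 0.7, 0, 0, 0, 0.4],
  [0, 0, 0.9, 0, 0, 0, 0.4],
  [0, 0, 0.9, 0, 0, 0, 0.4],
  [0, 0, 0.9, 0, 0, 0, 0.4],
  [0.1, -0.5, 0.9, 0, 0, 0, 0.4],
  [0.2, -0.9, 0.9, 0, 0, 0, 0.4],
  [0.2, -0.9, 0.3, 0, 0, 0, 0.4],
  [0.2, -0.9, 0, 0, 0, 0, 0.4],
  [0.2, -0.9, 0, 0, 0, 0, 0.4],
  [0.2, -0.9, 0, 0, 0, 0, 0.4],
  [0.2, -0.9, 0, 0, 0, 0, 0.4],
  [0.2, -0.9, 0, 0, 0, 0, 0.4],
])

```text
t: 6.7
tool_pos: [0.6039, 0.2014, 0.2235]
tool_rot: [0.467, 3.107, 0.0]
contact_force: [0.5, 1.2, 0.4]
opening: 0.0616
```

Request:
carry_out([
  [0.2, -0.9, 0, 0, 0, 0, 0.4],
  [0.2, -0.9, 0, 0, 0, 0, 0.4],
  [0.2, -0.9, 0, 0, 0, 0, 0.4],
  [0.2, -0.9, 0, 0, 0, 0, 0.4],
  [0.2, -0.9, 0, 0, 0, 0, 0.4],
  [0.1, -0.7, 0, 0, 0, 0, 0.4],
  [0, -0.4, 0, 0, 0, 0, 0.4],
  [0, 0, 0, 0, 0, 0, 0.4],
  [0, 0, 0, 0, 0, 0, 0.4],
  [0, 0, 0, 0, 0, 0, 0.4],
])

```text
t: 7.7
tool_pos: [0.6313, 0.0632, 0.2228]
tool_rot: [-0.466, -3.107, -0.001]
contact_force: [0.3, 0.4, -0.9]
opening: 0.0619
```

Run:
```python
from h import *
ims=[ctrl.get_image("scene"),ctrl.get_image("top")]
for i in range(3):
    o=ctrl.get_obs();print(o["t"],o["tool_pos"],o["tool_rot"])
cv2.imwrite("pics/z4.png",np.hstack([cv2.resize(ims[0]["frame"][110:270,240:400],None,fx=2.5,fy=2.5),cv2.resize(ims[1]["frame"][90:250,210:370],None,fx=2.5,fy=2.5)]))
x,y,z=o["tool_pos"];print(fit(ims,x,y,z-.053))
```

```text
7.8 [0.63132793 0.06313946 0.22278791] [-4.65876243e-01 -3.10672474e+00 -2.35653689e-04]
7.8 [0.63132793 0.06313946 0.22278791] [-4.65876243e-01 -3.10672474e+00 -2.35653689e-04]
7.8 [0.63132793 0.06313946 0.22278791] [-4.65876243e-01 -3.10672474e+00 -2.35653689e-04]
{'[0]': (array([0.6336, 0.0626]), np.float64(0.484))}
```

View pics/z4.png

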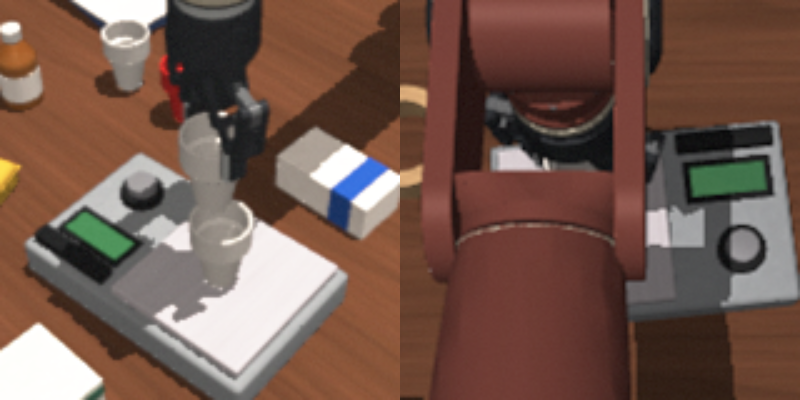

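Request:
carry_out([
  [-0.12, 0.24, 0, 0, 0, 0, 0.4],
  [0, 0, 0, 0, 0, 0, 0.4],
  [0, 0, -0.5, 0, 0, 0, 0.4],
  [0, 0, -0.5, 0, 0, 0, 0.4],
  [0, 0, -0.5, 0, 0, 0, 0.4],
  [0, 0, -0.4, 0, 0, 0, 0.4],
  [0, 0, 0, 0, 0, 0, 0.4],
  [0, 0, 0, 0, 0, 0, 0.4],
])

```text
t: 8.7
tool_pos: [0.6283, 0.0682, 0.1747]
tool_rot: [-0.468, -3.106, 0.0]
contact_force: [0.0, -0.7, -0.5]
opening: 0.0618
```

Run:
```python
from h import *
im=ctrl.get_image("scene")
o=ctrl.get_obs();print(o["t"],o["tool_pos"],o["contact_force"])
f=im["frame"].copy()
cv2.imwrite("pics/z5.png",cv2.resize(f[130:240,260:400],None,fx=5,fy=5,interpolation=cv2.INTER_CUBIC))
```

```text
8.75 [0.62873462 0.06822413 0.17555333] [ 0.38618165 -0.9891793  -0.88919869]
```

View pics/z5.png

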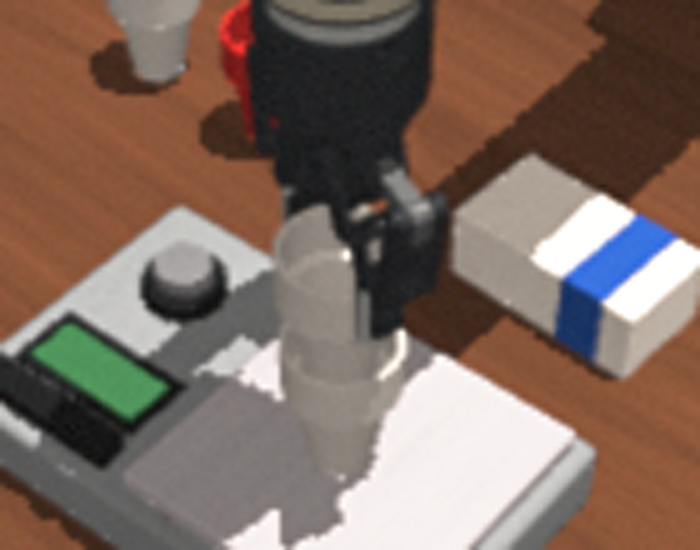

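Request:
carry_out([
  [0, 0.03, -0.2, 0, 0, 0, 0.4],
  [0, 0, -0.2, 0, 0, 0, 0.4],
  [0, 0, -0.2, 0, 0, 0, 0.4],
  [0, 0, -0.2, 0, 0, 0, 0.4],
  [0, 0, -0.1, 0, 0, 0, 0.4],
  [0, 0, 0, 0, 0, 0, 0.4],
  [0, 0, 0, 0, 0, 0, 0.4],
])

```text
t: 9.45
tool_pos: [0.6285, 0.069, 0.1528]
tool_rot: [0.468, 3.107, -0.0]
contact_force: [-0.2, -0.5, -0.7]
opening: 0.0617
```

Request:
carry_out([
  [0, 0, -0.1, 0, 0, 0, 0.4],
  [0, 0, -0.1, 0, 0, 0, 0.4],
  [0, 0, 0, 0, 0, 0, 0.4],
  [0, 0, 0, 0, 0, 0, 0.4],
])

```text
t: 9.85
tool_pos: [0.6284, 0.069, 0.1477]
tool_rot: [-0.468, -3.106, 0.0]
contact_force: [0.2, -0.3, 0.2]
opening: 0.0614
```

Request:
carry_out([
  [0, 0, -0.06, 0, 0, 0, 0.4],
  [0, 0, 0, 0, 0, 0, 0.4],
  [0, 0, 0, 0, 0, 0, 0.4],
])

```text
t: 10.15
tool_pos: [0.6285, 0.0691, 0.1463]
tool_rot: [-0.468, -3.107, -0.0]
contact_force: [0.5, 0.3, -0.3]
opening: 0.0618
```

Request:
carry_out([
  [0, 0, -0.05, 0, 0, 0, 0.4],
  [0, 0, 0, 0, 0, 0, 0.4],
  [0, 0, 0, 0, 0, 0, 0.4],
])

```text
t: 10.45
tool_pos: [0.6287, 0.0692, 0.1454]
tool_rot: [0.467, 3.106, 0.0]
contact_force: [-0.7, -0.8, 1.2]
opening: 0.0619
```

Request:
carry_out([
  [0, 0, -0.05, 0, 0, 0, 0.4],
  [0, 0, 0, 0, 0, 0, 0.4],
  [0, 0, 0, 0, 0, 0, 0.4],
])

```text
t: 10.75
tool_pos: [0.6293, 0.0693, 0.1452]
tool_rot: [0.467, 3.105, 0.001]
contact_force: [-0.4, 1.7, 5.5]
opening: 0.0615
```

Run:
```python
from h import *
im=ctrl.get_image("scene")
o=ctrl.get_obs();print(o["t"],o["tool_pos"],o["contact_force"])
f=im["frame"].copy()
cv2.imwrite("pics/z6.png",cv2.resize(f[130:240,260:400],None,fx=5,fy=5,interpolation=cv2.INTER_CUBIC))
```

```text
10.8 [0.62923803 0.06932112 0.14514761] [-0.39208655  0.90013674  5.28827509]
```

View pics/z6.png

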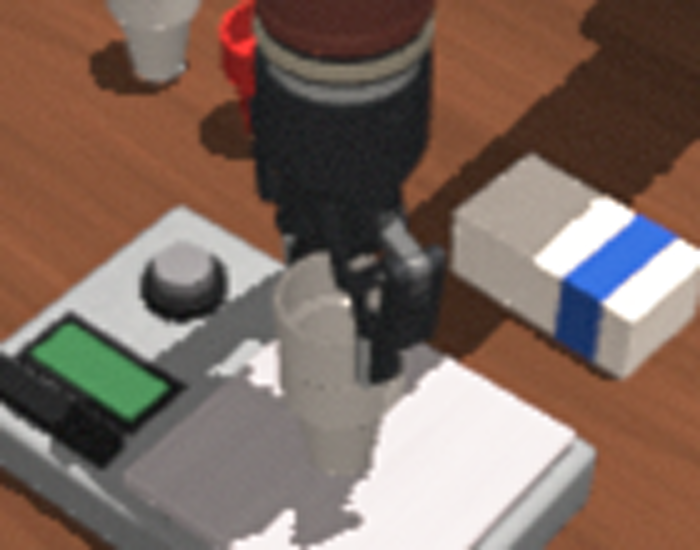

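Contact came at the expected height (TCP 0.145) with about 5 N, so the cup is home. I'll release it and rise.

Request:
carry_out([
  [0, 0, 0.04, 0, 0, 0, 0.6],
  [0, 0, 0, 0, 0, 0, 0.8],
  [0, 0, 0, 0, 0, 0, 1],
  [0, 0, 0, 0, 0, 0, 1],
  [0, 0, 0, 0, 0, 0, 1],
  [0, 0, 0.3, 0, 0, 0, 1],
  [0, 0, 0.7, 0, 0, 0, 1],
  [0, 0, 0.9, 0, 0, 0, 1],
  [0, 0, 0.9, 0, 0, 0, 1],
  [0, 0, 0.9, 0, 0, 0, 1],
  [0, 0, 0.5, 0, 0, 0, 1],
])

```text
t: 11.9
tool_pos: [0.6298, 0.069, 0.2544]
tool_rot: [0.467, 3.101, 0.001]
contact_force: [0.2, -0.2, 0.5]
opening: 0.0854
```

Run:
```python
from h import *
im=ctrl.get_image("scene")
o=ctrl.get_obs();print(o["t"],o["tool_pos"],o["q"],o["opening"])
f=im["frame"].copy()
print(fit([im],.6285,.069,.092))
cv2.imwrite("pics/z7.png",cv2.resize(f[130:240,260:400],None,fx=5,fy=5,interpolation=cv2.INTER_CUBIC))
```

```text
11.95 [0.63039228 0.0690397  0.25597163] [-8.16337385e-03  5.55785884e-02  1.56888619e+00 -5.92544141e-05
  1.50913881e+00 -1.28019215e+00] 0.08538783849381168
{'[0]': (array([0.6299, 0.069 ]), np.float64(0.265))}
```

View pics/z7.png

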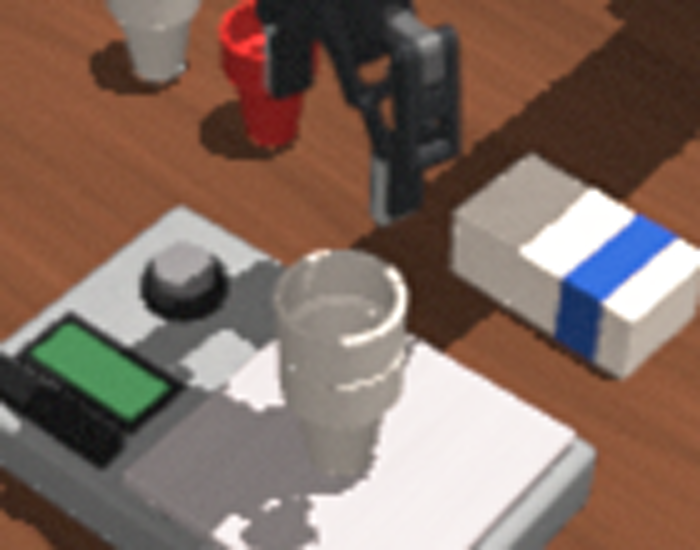

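Request:
carry_out([
  [-0.5, -0.89, 0, 0, 0, -0.5, 1],
  [-0.5, -0.89, 0, 0, 0, -0.6, 1],
  [-0.5, -0.89, 0, 0, 0, -0.6, 1],
  [-0.5, -0.89, 0, 0, 0, -0.6, 1],
  [-0.5, -0.89, 0, 0, 0, -0.6, 1],
  [-0.5, -0.89, 0, 0, 0, -0.6, 1],
  [-0.5, -0.89, -0.3, 0, 0, -0.6, 1],
  [-0.5, -0.89, -0.3, 0, 0, -0.6, 1],
  [-0.5, -0.89, -0.3, 0, 0, -0.6, 1],
  [-0.5, -0.89, -0.3, 0, 0, -0.6, 1],
  [-0.5, -0.89, -0.3, 0, 0, -0.6, 1],
  [-0.5, -0.89, -0.3, 0, 0, -0.5, 1],
])

```text
t: 13.2
tool_pos: [0.4772, -0.1984, 0.2032]
tool_rot: [-1.507, -2.755, -0.0]
contact_force: [0.0, -0.1, 0.4]
opening: 0.0856
```

Request:
carry_out([
  [-0.5, -0.89, -0.3, 0, 0, 0, 1],
  [-0.5, -0.89, -0.3, 0, 0, 0, 1],
  [-0.5, -0.89, -0.3, 0, 0, 0, 1],
  [-0.5, -0.89, -0.3, 0, 0, 0, 1],
  [0, 0, 0, 0, 0, 0, 1],
  [0, 0, 0, 0, 0, 0, 1],
  [0, 0, 0, 0, 0, 0, 1],
])

```text
t: 13.9
tool_pos: [0.4288, -0.2863, 0.1747]
tool_rot: [-1.503, -2.758, -0.001]
contact_force: [-0.6, 0.4, 0.8]
opening: 0.0856
```

Run:
```python
from h import *
ims=[ctrl.get_image("scene"),ctrl.get_image("top")]
o=ctrl.get_obs();print(o["t"],o["tool_pos"],o["tool_rot"],o["q"])
cv2.imwrite("pics/z8.png",np.hstack([cv2.resize(ims[0]["frame"][60:200,220:360],None,fx=2.8,fy=2.8),cv2.resize(ims[1]["frame"][180:320,360:500],None,fx=2.8,fy=2.8)]))
print("cup",fit(ims[:1],.4303,-.287,0))
print("a",fit(ims[1:],.629,.069,.092))
```

```text
14.0 [ 0.42901942 -0.2862904   0.1750654 ] [1.50253154e+00 2.75850184e+00 1.51799090e-04] [-7.32918877e-01 -1.70923883e-01  1.92219572e+00  1.95848542e-04
  1.38992972e+00 -1.30623403e+00]
cup {'[0]': (array([ 0.4341, -0.2846]), np.float64(0.115))}
a {'[0]': (array([0.6277, 0.0684]), np.float64(0.054))}
```

View pics/z8.png

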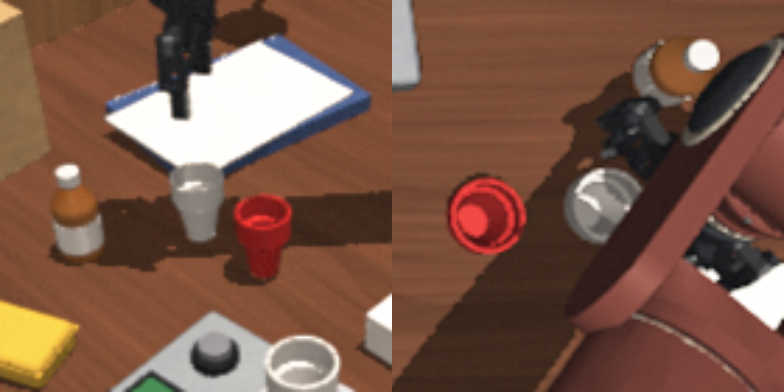

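Run:
```python
from h import *
ims=[ctrl.get_image("scene"),ctrl.get_image("top")]
T=[(cv2.imread(f"pics/{n}0.png")) for n in("scene","top")]
out=[]
crops=[(100,165,265,330),(225,290,405,470)]
for im,f,(a,b,c,d) in zip(ims,T,crops):
    big=cv2.resize(f[a:b,c:d],None,fx=6,fy=6,interpolation=cv2.INTER_CUBIC)
    for p,col in(((.430,-.288),(255,0,0)),((.434,-.285),(0,255,0))):
        S=sil(im,*p,0)
        cs,_=cv2.findContours((cv2.resize(S[a:b,c:d],None,fx=6,fy=6)>.5).astype(np.uint8),cv2.RETR_EXTERNAL,cv2.CHAIN_APPROX_NONE)
        cv2.drawContours(big,cs,-1,col,1)
    out.append(big)
cv2.imwrite("pics/z9.png",np.hstack(out))
m=[x["mask"] for x in ctrl.trace(ims[0],"cup_b")]
```

```text
(no output)
```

View pics/z9.png

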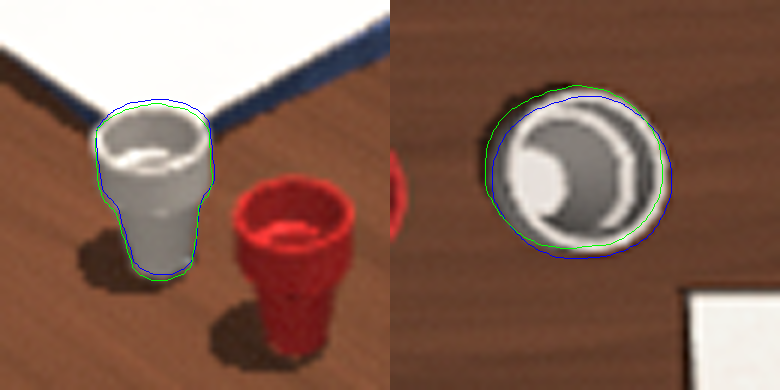

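The cup lies between the two outlines, at about (0.4325, -0.287). I'll descend and grip there.

Request:
carry_out([
  [0.14, -0.03, -0.7, 0, 0, 0, 1],
  [0, 0, -0.9, 0, 0, 0, 1],
  [0, 0, -0.9, 0, 0, 0, 1],
  [0, 0, -0.9, 0, 0, 0, 1],
  [0, 0, -0.8, 0, 0, 0, 1],
  [0, 0, -0.65, 0, 0, 0, 1],
  [0, 0, 0, 0, 0, 0, 1],
  [0, 0, 0, 0, 0, 0, 0.6],
  [0, 0, 0, 0, 0, 0, 0.4],
  [0, 0, 0, 0, 0, 0, 0.4],
  [0, 0, 0, 0, 0, 0, 0.4],
  [0, 0, 0, 0, 0, 0, 0.4],
])

```text
t: 15.45
tool_pos: [0.4329, -0.2885, 0.0551]
tool_rot: [1.503, 2.755, -0.001]
contact_force: [0.6, 0.1, 5.8]
opening: 0.0617
```

Request:
carry_out([
  [0, 0, 0, 0, 0, 0, 0.4],
  [0, 0, 0, 0, 0, 0, 0.4],
  [0, 0, 0.1, 0, 0, 0, 0.4],
  [0, 0, 0.5, 0, 0, 0, 0.4],
  [0, 0, 0.7, 0, 0, 0, 0.4],
  [0, 0, 0.7, 0, 0, 0, 0.4],
  [0, 0, 0, 0, 0, 0, 0.4],
  [0, 0, 0, 0, 0, 0, 0.4],
])

```text
t: 16.25
tool_pos: [0.4319, -0.2877, 0.1037]
tool_rot: [1.504, 2.758, -0.0]
contact_force: [-0.1, 0.5, -2.1]
opening: 0.0621
```

Run:
```python
from h import *
ims=[ctrl.get_image("scene"),ctrl.get_image("top")]
o=ctrl.get_obs();print(o["t"],o["tool_pos"],o["tool_rot"],o["opening"])
cv2.imwrite("pics/z10.png",np.hstack([cv2.resize(ims[0]["frame"][60:200,220:360],None,fx=2.8,fy=2.8),cv2.resize(ims[1]["frame"][180:320,360:500],None,fx=2.8,fy=2.8)]))
```

```text
16.35 [ 0.43126606 -0.28710247  0.10236025] [-1.50355568e+00 -2.75608245e+00 -7.23176643e-04] 0.06168985615636506
```

View pics/z10.png

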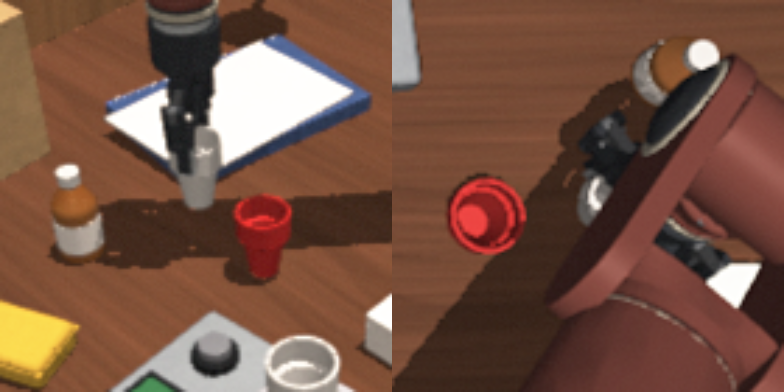

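Request:
carry_out([
  [0, 0, 0.6, 0, 0, 0, 0.4],
  [0, 0, 0.9, 0, 0, 0, 0.4],
  [0, 0, 0.9, 0, 0, 0, 0.4],
  [0.3, 0.5, 0.9, 0, 0, 0, 0.4],
  [0.5, 0.9, 0.9, 0, 0, 0, 0.4],
  [0.5, 0.9, 0.9, 0, 0, 0, 0.4],
  [0.5, 0.9, 0.9, 0, 0, 0, 0.4],
  [0.5, 0.9, 0.3, 0, 0, 0, 0.4],
  [0.5, 0.9, 0, 0, 0, 0, 0.4],
  [0.5, 0.9, 0, 0, 0, 0, 0.4],
  [0.5, 0.9, 0, 0, 0, 0, 0.4],
  [0.5, 0.9, 0, 0, 0, 0, 0.4],
])

```text
t: 17.55
tool_pos: [0.5397, -0.0942, 0.2615]
tool_rot: [-1.504, -2.758, 0.0]
contact_force: [-0.5, 0.0, -1.1]
opening: 0.0618
```

Request:
carry_out([
  [0.5, 0.9, 0, 0, 0, 0, 0.4],
  [0.5, 0.9, 0, 0, 0, 0, 0.4],
  [0.5, 0.9, 0, 0, 0, 0, 0.4],
  [0.5, 0.9, 0, 0, 0, 0, 0.4],
  [0.5, 0.9, 0, 0, 0, 0, 0.4],
  [0.5, 0.9, 0, 0, 0, 0, 0.4],
  [0.3, 0.6, 0, 0, 0, 0, 0.4],
  [0, 0, 0, 0, 0, 0, 0.4],
  [0, 0, 0, 0, 0, 0, 0.4],
  [0, 0, 0, 0, 0, 0, 0.4],
])

```text
t: 18.55
tool_pos: [0.6217, 0.054, 0.2611]
tool_rot: [-1.506, -2.757, 0.001]
contact_force: [-0.4, 0.2, -0.5]
opening: 0.0618
```

Run:
```python
from h import *
im=ctrl.get_image("scene")
o=ctrl.get_obs();print(o["t"],o["tool_pos"],o["contact_force"])
f=im["frame"].copy()
x,y,z=o["tool_pos"]
print(fit([im],x,y,z-.0545))
for r in ctrl.trace(im,"cup_a"): print(r["p"],np.array(r["rect"])*[640,400,640,400])
cv2.imwrite("pics/z11.png",cv2.resize(f[110:240,260:400],None,fx=4.5,fy=4.5,interpolation=cv2.INTER_CUBIC))
```

```text
18.6 [0.62165996 0.05391831 0.26111237] [ 0.07629138  0.15685979 -1.09993162]
{'[0]': (array([0.6224, 0.0569]), np.float64(0.724))}
0.86 [315.584 182.08   25.408  24.48 ]
0.69 [462.08  238.92   30.592  33.48 ]
0.67 [311.168 136.68   30.08   44.12 ]
0.59 [316.672 205.2    27.008  21.2  ]
0.59 [409.6   303.88   33.728  42.48 ]
0.53 [305.408 132.6     9.088  24.2  ]
```

View pics/z11.png

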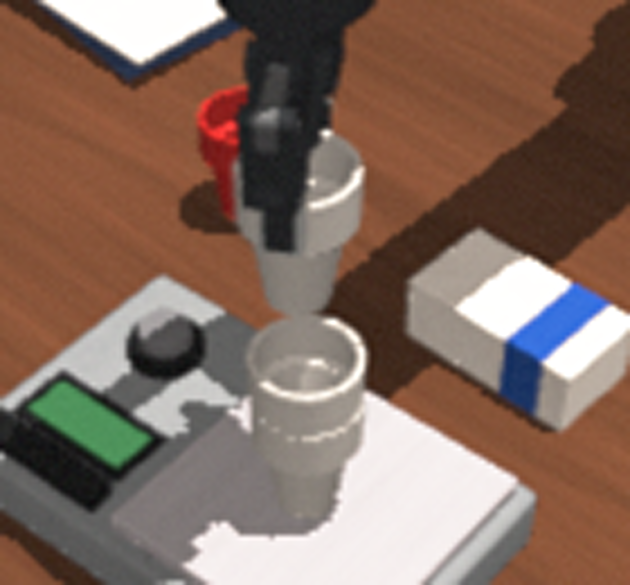

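Request:
carry_out([
  [0.29, 0.6, 0, 0, 0, 0, 0.4],
  [0, 0, 0, 0, 0, 0, 0.4],
  [0, 0, -0.5, 0, 0, 0, 0.4],
  [0, 0, -0.6, 0, 0, 0, 0.4],
  [0, 0, -0.6, 0, 0, 0, 0.4],
  [0, 0, -0.5, 0, 0, 0, 0.4],
  [0, 0, 0, 0, 0, 0, 0.4],
  [0, 0, 0, 0, 0, 0, 0.4],
])

```text
t: 19.5
tool_pos: [0.6289, 0.0697, 0.2053]
tool_rot: [-1.504, -2.757, 0.001]
contact_force: [0.0, 0.3, 0.3]
opening: 0.0616
```

Run:
```python
from h import *
im=ctrl.get_image("scene")
o=ctrl.get_obs();print(o["t"],o["tool_pos"],o["contact_force"])
f=im["frame"].copy()
x,y,z=o["tool_pos"]
a,b,c,d=110,240,260,400
big=cv2.resize(f[a:b,c:d],None,fx=5,fy=5,interpolation=cv2.INTER_CUBIC)
for p,col in(((.6285,.069,.092),(255,0,0)),((x,y,z-.0545),(0,255,0))):
    cs,_=cv2.findContours((cv2.resize(sil(im,*p)[a:b,c:d],None,fx=5,fy=5)>.5).astype(np.uint8),cv2.RETR_EXTERNAL,cv2.CHAIN_APPROX_NONE);cv2.drawContours(big,cs,-1,col,1)
cv2.imwrite("pics/z12.png",big[:590])
```

```text
19.55 [0.62943988 0.06969428 0.20634092] [ 0.23873112 -0.06044565 -1.05018016]
```

View pics/z12.png

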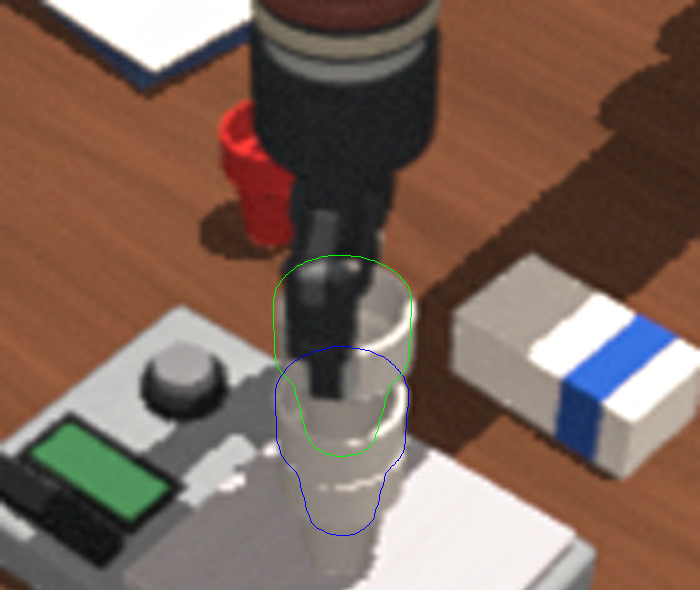

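Request:
carry_out([
  [0, 0, -0.2, 0, 0, 0, 0.4],
  [0, 0, -0.2, 0, 0, 0, 0.4],
  [0, 0, -0.2, 0, 0, 0, 0.4],
  [0, 0, -0.2, 0, 0, 0, 0.4],
  [0, 0, -0.1, 0, 0, 0, 0.4],
  [0, 0, -0.1, 0, 0, 0, 0.4],
  [0, 0, 0, 0, 0, 0, 0.4],
  [0, 0, 0, 0, 0, 0, 0.4],
])

```text
t: 20.35
tool_pos: [0.6293, 0.0698, 0.1811]
tool_rot: [1.504, 2.758, -0.0]
contact_force: [-0.2, 0.2, -0.7]
opening: 0.0618
```

Request:
carry_out([
  [0, 0, -0.08, 0, 0, 0, 0.4],
  [0, 0, 0, 0, 0, 0, 0.4],
  [0, 0, 0, 0, 0, 0, 0.4],
])

```text
t: 20.65
tool_pos: [0.6293, 0.0698, 0.1791]
tool_rot: [1.504, 2.758, 0.0]
contact_force: [-0.5, 0.1, -0.8]
opening: 0.0617
```

Request:
carry_out([
  [0, 0, -0.06, 0, 0, 0, 0.4],
  [0, 0, 0, 0, 0, 0, 0.4],
  [0, 0, 0, 0, 0, 0, 0.4],
])

```text
t: 20.95
tool_pos: [0.6292, 0.0698, 0.1774]
tool_rot: [-1.504, -2.758, 0.0]
contact_force: [0.1, -0.9, -1.1]
opening: 0.0615
```

Request:
carry_out([
  [0, 0, -0.05, 0, 0, 0, 0.4],
  [0, 0, 0, 0, 0, 0, 0.4],
  [0, 0, 0, 0, 0, 0, 0.4],
])

```text
t: 21.25
tool_pos: [0.6296, 0.0696, 0.1772]
tool_rot: [1.504, 2.757, 0.0]
contact_force: [-0.8, -0.5, 4.0]
opening: 0.0617
```

Request:
carry_out([
  [0, 0, -0.05, 0, 0, 0, 0.4],
  [0, 0, 0, 0, 0, 0, 0.4],
  [0, 0, 0, 0, 0, 0, 0.4],
])

```text
t: 21.55
tool_pos: [0.6298, 0.0694, 0.1771]
tool_rot: [1.504, 2.756, 0.0]
contact_force: [-2.8, -2.7, 8.1]
opening: 0.062
```

Request:
carry_out([
  [0, 0, 0.08, 0, 0, 0, 0.4],
  [0, 0, 0, 0, 0, 0, 0.6],
  [0, 0, 0, 0, 0, 0, 0.8],
  [0, 0, 0, 0, 0, 0, 1],
  [0, 0, 0, 0, 0, 0, 1],
  [0, 0, 0, 0, 0, 0, 1],
  [0, 0, 0.3, 0, 0, 0, 1],
  [0, 0, 0.7, 0, 0, 0, 1],
  [0, 0, 0.9, 0, 0, 0, 1],
  [0, 0, 0.9, 0, 0, 0, 1],
  [0, 0, 0.9, 0, 0, 0, 1],
  [0, 0, 0.3, 0, 0, 0, 1],
])

```text
t: 22.75
tool_pos: [0.6308, 0.0698, 0.2825]
tool_rot: [1.501, 2.752, 0.006]
contact_force: [0.3, -0.1, -0.2]
opening: 0.0853
```

Run:
```python
from h import *
im=ctrl.get_image("scene")
o=ctrl.get_obs();print(o["t"],o["tool_pos"],o["contact_force"])
f=im["frame"].copy()
a,b,c,d=110,230,260,400
big=cv2.resize(f[a:b,c:d],None,fx=5,fy=5,interpolation=cv2.INTER_CUBIC)
ov=big.copy()
for p,col in(((.6285,.069,.062),(0,0,255)),((.6285,.069,.092),(255,0,0)),((.6285,.069,.122),(0,255,0))):
    cs,_=cv2.findContours((cv2.resize(sil(im,*p)[a:b,c:d],None,fx=5,fy=5)>.5).astype(np.uint8),cv2.RETR_EXTERNAL,cv2.CHAIN_APPROX_NONE);cv2.drawContours(ov,cs,-1,col,1)
cv2.imwrite("pics/z13.png",np.hstack([big[:,150:550],ov[:,150:550]]))
```

```text
22.8 [0.63082674 0.0698176  0.28231991] [ 0.16016339 -0.17099796  1.03496721]
```

View pics/z13.png

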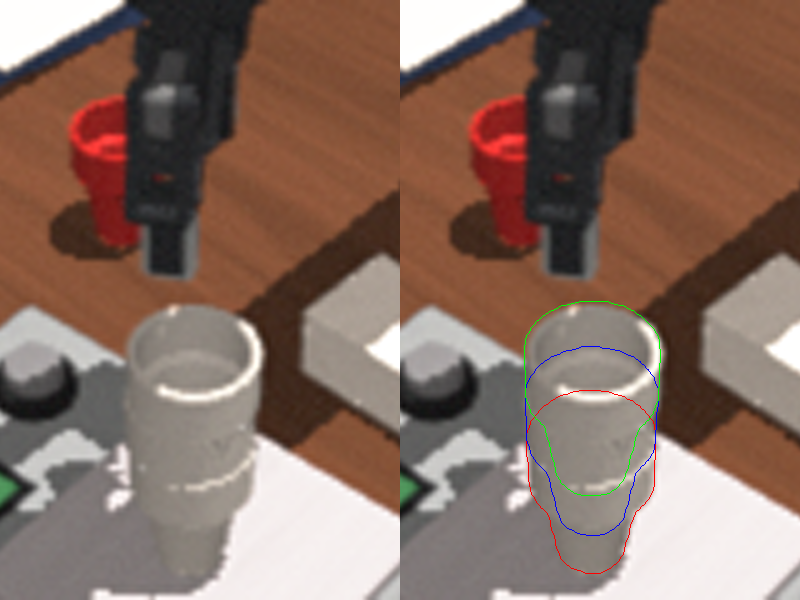

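All three cups look nested, with straight, continuous collars. Next I'll shut the fingers and go over to the button.

Request:
carry_out([
  [-0.18, -0.85, 0, 0, 0, 0, 0.5],
  [-0.18, -0.87, 0, 0, 0, 0, 0],
  [-0.18, -0.87, 0, 0, 0, 0, 0],
  [-0.18, -0.87, 0, 0, 0, 0, 0],
  [-0.18, -0.87, 0, 0, 0, 0, 0],
  [-0.18, -0.87, -0.3, 0, 0, 0, 0],
  [-0.2, -0.87, -0.9, 0, 0, 0, 0],
  [0, 0, -0.9, 0, 0, 0, 0],
  [0, 0, -0.9, 0, 0, 0, 0],
  [0, 0, -0.9, 0, 0, 0, 0],
  [0, 0, -0.9, 0, 0, 0, 0],
  [0, 0, -0.9, 0, 0, 0, 0],
])

```text
t: 24.0
tool_pos: [0.5966, -0.0819, 0.1329]
tool_rot: [-1.504, -2.757, 0.0]
contact_force: [0.4, 0.2, -0.3]
opening: -0.0
```

Request:
carry_out([
  [0, 0, -0.9, 0, 0, 0, 0],
  [0, 0, -0.5, 0, 0, 0, 0],
  [0, 0, 0, 0, 0, 0, 0],
  [0, 0, 0, 0, 0, 0, 0],
  [0, 0, 0, 0, 0, 0, 0],
])

```text
t: 24.5
tool_pos: [0.5983, -0.0822, 0.1012]
tool_rot: [1.503, 2.756, 0.001]
contact_force: [-0.0, -0.6, 0.2]
opening: 0.0001
```

Run:
```python
from h import *
ims=[ctrl.get_image("scene"),ctrl.get_image("top")]
o=ctrl.get_obs();print(o["t"],o["tool_pos"],o["contact_force"],o["opening"])
cv2.imwrite("pics/z14.png",np.hstack([cv2.resize(ims[0]["frame"][110:240,250:380],None,fx=3,fy=3),cv2.resize(ims[1]["frame"][120:250,260:390],None,fx=3,fy=3)]))
```

```text
24.6 [ 0.59820962 -0.08221632  0.10118525] [ 0.45118025 -0.20916842 -0.04410186] 6.228073113535973e-05
```

View pics/z14.png

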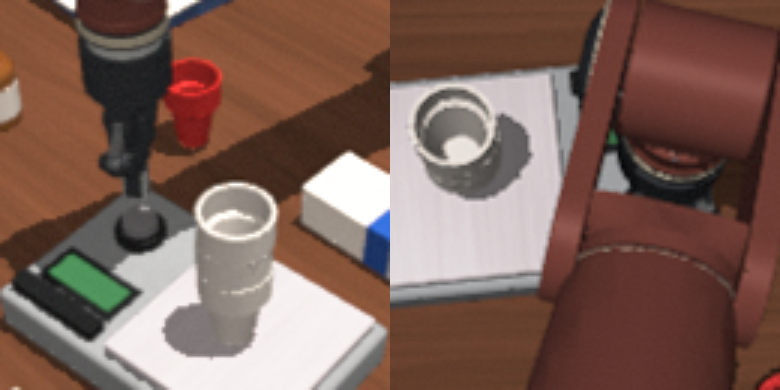

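Run:
```python
from h import *
ims=[ctrl.get_image("scene"),ctrl.get_image("top")]
for im,(a,b,c,d) in zip(ims,[(165,235,300,350),(135,190,390-128,430-128)]):pass
M=[]
for im in ims:
    s=np.maximum.reduce([sil(im,.6285,.069,z) for z in(.062,.092,.122)])
    # union of masks that overlap stack
    m=np.zeros((400,640),np.float32)
    for r in ctrl.trace(im,"cup_a"):
        k=r["mask"].astype(np.float32)
        if (k*s).sum()/k.sum()>.7:m=np.maximum(m,k)
    M.append(m);print(m.sum(),s.sum(),np.abs(m-s).sum())
def cost(p):
    return sum(np.abs(np.maximum.reduce([sil(im,p[0],p[1],.062),sil(im,p[2],p[3],.062+p[4]/2),sil(im,p[2],p[3],.062+p[4])])-m).sum() for im,m in zip(ims,M))
p0=[.6285,.069,.6285,.069,.06]
best=minimize(cost,p0,method="Nelder-Mead",options=dict(initial_simplex=[p0]+[list(np.array(p0)+.006*np.eye(5)[i]) for i in range(5)],xatol=1e-4,maxiter=300))
print(best.x.round(4),best.fun,cost(p0))
```

```text
1115.0 1215.0 120.875
810.0 907.875 103.125
[0.6292 0.0699 0.6275 0.0695 0.0584] 193.9375 224.0
```

The stack fit gives 58 mm from bottom cup to top cup (60 mm nominal), with the axes within 2 mm. Now I'll press the button.

Request:
carry_out([
  [0, 0, -0.5, 0, 0, 0, 0],
  [0, 0, -0.4, 0, 0, 0, 0],
  [0, 0, -0.2, 0, 0, 0, 0],
  [0, 0, -0.2, 0, 0, 0, 0],
  [0, 0, -0.1, 0, 0, 0, 0],
  [0, 0, 0, 0, 0, 0, 0],
  [0, 0, 0, 0, 0, 0, 0],
])

```text
t: 25.5
tool_pos: [0.5968, -0.0818, 0.0649]
tool_rot: [-1.504, -2.757, 0.001]
contact_force: [-4.6, 0.4, 5.3]
opening: 0.0
```

Request:
carry_out([
  [0, 0, -0.1, 0, 0, 0, 0],
  [0, 0, -0.1, 0, 0, 0, 0],
  [0, 0, 0, 0, 0, 0, 0],
  [0, 0, 0, 0, 0, 0, 0],
])

```text
t: 25.9
tool_pos: [0.5974, -0.082, 0.0637]
tool_rot: [-1.503, -2.757, 0.001]
contact_force: [-13.3, 2.5, 23.1]
opening: -0.0003
```

Run:
```python
from h import *
ims=[ctrl.get_image("scene")]
o=ctrl.get_obs();print(o["t"],o["tool_pos"],o["contact_force"],o["opening"])
cv2.imwrite("pics/z15.png",cv2.resize(ims[0]["frame"][150:220,250:350],None,fx=7,fy=7,interpolation=cv2.INTER_CUBIC))
```

```text
25.95 [ 0.59738066 -0.08195537  0.06375966] [-14.14338684   2.86079058  23.42876153] -8.17911107436494e-05
```

View pics/z15.png

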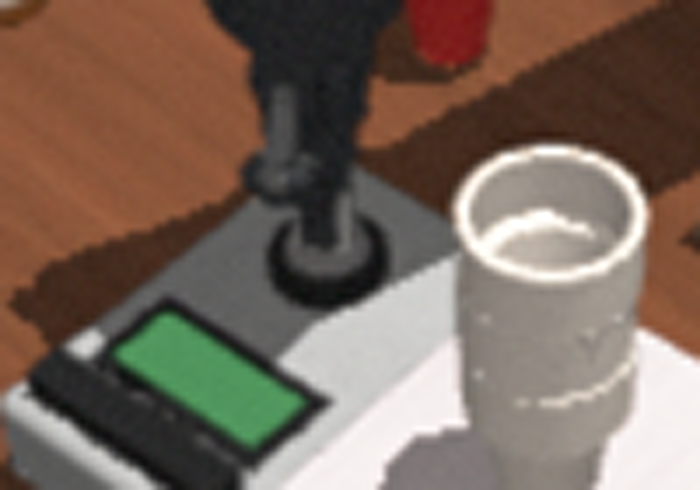

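The button sits low in its housing at 23 N, but there is some sideways force. I'll release it and press again about 3 mm further in, reading the force at each step to confirm the travel.

Request:
carry_out([
  [0, 0, 0.3, 0, 0, 0, 0],
  [0, 0, 0.4, 0, 0, 0, 0],
  [0.12, 0, 0, 0, 0, 0, 0],
  [0, 0, 0, 0, 0, 0, 0],
  [0, 0, -0.1, 0, 0, 0, 0],
  [0, 0, 0, 0, 0, 0, 0],
])

```text
t: 26.55
tool_pos: [0.5995, -0.0818, 0.0731]
tool_rot: [-1.504, -2.756, 0.001]
contact_force: [-0.6, -0.3, -0.9]
opening: 0.0006
```

Request:
carry_out([
  [0, 0, -0.1, 0, 0, 0, 0],
  [0, 0, 0, 0, 0, 0, 0],
  [0, 0, 0, 0, 0, 0, 0],
])

```text
t: 26.85
tool_pos: [0.6, -0.0819, 0.072]
tool_rot: [-1.504, -2.757, 0.0]
contact_force: [-1.0, 0.2, 1.5]
opening: -0.0003
```

Request:
carry_out([
  [0, 0, -0.1, 0, 0, 0, 0],
  [0, 0, 0, 0, 0, 0, 0],
  [0, 0, 0, 0, 0, 0, 0],
])

```text
t: 27.15
tool_pos: [0.6004, -0.082, 0.0698]
tool_rot: [1.504, 2.758, 0.0]
contact_force: [-0.9, -0.3, 2.7]
opening: -0.0001
```

Request:
carry_out([
  [0, 0, -0.1, 0, 0, 0, 0],
  [0, 0, 0, 0, 0, 0, 0],
  [0, 0, 0, 0, 0, 0, 0],
])

```text
t: 27.45
tool_pos: [0.6005, -0.082, 0.0674]
tool_rot: [1.504, 2.757, 0.0]
contact_force: [-0.7, -0.3, 3.9]
opening: 0.0001
```

Request:
carry_out([
  [0, 0, -0.1, 0, 0, 0, 0],
  [0, 0, 0, 0, 0, 0, 0],
  [0, 0, 0, 0, 0, 0, 0],
])

```text
t: 27.75
tool_pos: [0.6005, -0.0821, 0.0648]
tool_rot: [1.504, 2.757, 0.0]
contact_force: [-1.4, 0.3, 5.2]
opening: 0.0004
```

Request:
carry_out([
  [0, 0, -0.1, 0, 0, 0, 0],
  [0, 0, 0, 0, 0, 0, 0],
  [0, 0, 0, 0, 0, 0, 0],
])

```text
t: 28.05
tool_pos: [0.6006, -0.082, 0.0639]
tool_rot: [1.504, 2.758, -0.0]
contact_force: [-5.1, 2.1, 13.4]
opening: 0.0001
```

The force climbs as a spring to about 6 N over 8 mm, then meets a hard stop, so the button is fully down. I'll release it and pull clear.

Request:
carry_out([
  [0, 0, 0.4, 0, 0, 0, 0],
  [0, 0, 0.6, 0, 0, 0, 0],
  [0, 0, 0.9, 0, 0, 0, 0],
  [0, -0.4, 0.9, 0, 0, 0, 0],
  [0, -0.4, 0.9, 0, 0, 0, 0],
  [0, -0.4, 0.9, 0, 0, 0, 0],
  [0, -0.4, 0.5, 0, 0, 0, 0],
  [0, 0, 0, 0, 0, 0, 0],
  [0, 0, 0, 0, 0, 0, 0],
  [0, 0, 0, 0, 0, 0, 0],
])

```text
t: 29.05
tool_pos: [0.5993, -0.1213, 0.1875]
tool_rot: [-1.503, -2.755, 0.001]
contact_force: [0.8, 0.6, -0.4]
opening: -0.0
```

Run:
```python
from h import *
ims=[ctrl.get_image("scene"),ctrl.get_image("top")]
o=ctrl.get_obs();print(o["t"],o["tool_pos"],o["contact_force"])
cv2.imwrite("pics/z16.png",ims[0]["frame"])
for k in("bottle","jar","tape","carton","tin"):
    for im in ims:
        for r in ctrl.mark_of(im,k)[:1]:print(k,atz(im,r["position"][0]*640,r["position"][1]*400,0).round(3))
```

```text
29.15 [ 0.59939998 -0.12126729  0.18771644] [-0.47118748 -0.03619368 -0.7071108 ]
bottle [ 0.555 -0.368  0.   ]
bottle [ 0.549 -0.369  0.   ]
jar [0.428 0.276 0.   ]
tape [0.72  0.259 0.   ]
tape [0.729 0.266 0.   ]
carton [0.408 0.06  0.   ]
tin [ 0.731 -0.305  0.   ]
tin [ 0.73  -0.319  0.   ]
```

View pics/z16.png

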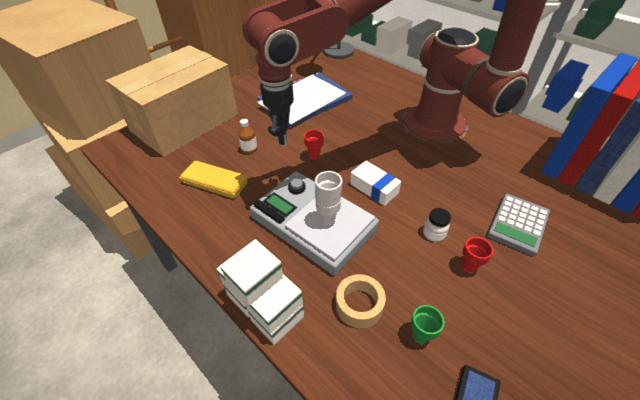

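The stack stands upright on the pan at (328,200), the button at (296,185) is back up, the bystanders haven't moved and the arm is clear. I'm handing the job in.

```bash
python3 -c "
from station import ctrl
print(ctrl.finish_job())"
```

```text
the job is handed in; nothing more can be done
None
```

I stacked both loose white cups into the cup on the scale's pan, pressed the button fully down and released it, then handed the job in at about 29 s. No verdict was reported.

- **Nesting:** each cup touched down within about 1 mm of the expected height before I let go. My camera fit put the bottom-to-top offset at 58 mm (60 mm nominal) and the axes within 2 mm, though it assumed two equal steps, so it did not check each joint separately.
- **Button:** the first press reached 23 N with about 13 N of unexpected sideways force, so I pressed again about 3 mm over. That time the force rose smoothly to about 5 N over roughly 8 mm, then hit a hard stop at 13 N. The last picture shows the button back up.
- **Everything else:** the bystanders read within about 15 mm of where they started, which is how far the detector's own readings scatter. The green and red look-alikes were not touched, and the arm was clear of everything at the end.

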